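Pin the folding ham stand upright

ROBOT

A 6-joint arm with a two-finger parallel gripper is mounted at the origin on a cart in front of the work surface, level with it; the furniture and walls round the work are solid. World frame = base frame: x ahead of the robot, y to its left, z up, the work surface at z = 0. Lengths are in m, angles in rad, forces in N, time in s.
With the tool pointing down it reaches from about 0.275 to 0.875 m from the base axis. Payload 12.5 kg.
Tool frame: the origin (TCP) lies on the centre line of the jaws, within the pads' length; the fingertips stand r.finger_overhang ahead of it and the grasp point (between the pads) lies 3 mm ahead of it (r.finger_overhang is the distance from the TCP to the fingertips, in m); z points along the fingers, y is the line along which they close (so a half turn about z gives the same grasp; the last joint's range is limited). The gripper opens to 85 mm and grips with 20 to 120 N. Pads are 22 mm wide; open, the fingers measure 114 mm over their backs; the gripper's body (76 mm by 85 mm) begins 54 mm behind the grasp point. The pads swing forward as they close: fully open they stand 13 mm farther back than shut.
Start: joints at [-0.085, 0.351, 1.652, -0, 1.139, -0.085], TCP at [0.55, 0, 0.253] pointing down, gripper open.
Joint ranges: [-2.75, 2.75], [-0.79, 2.1], [0.01, 2.65], [-1.57, 4.71], [0.07, 3.14], [-2.87, 2.87]. Speed limits (rad/s): [2.22, 2.22, 2.79, 3.14, 3.14, 3.14].

INTERFACE

Orientations are given as a unit quaternion [x, y, z, w].
In Python, from cell import r, optics gives the robot as it stands. The module is installed in compiled form; this text tells all that it offers. Calls block until the motion is done:
- r.move_to(position, orientation): joint-space move of the TCP to a pose.
- r.move_linear(position, rot=None, vel=0.15): straight line of the TCP; rot=None keeps the orientation; vel is the mean speed in m/s.
- r.set_joints(angles): joint-space move.
- r.set_gripper(opening, squeeze=None): opening from 0.0 (shut) to 1.0 (fully open); squeeze is the grip in N (None keeps the last); returns when the fingers have stopped.
- r.sleep(seconds).
- r.inverse_kinematics(position, orientation): joint angles nearest the present ones, or None.
- optics.get_image(name): name is "scene" or "side" or "wrist"; returns a dict with "pixels" (480x640x3 uint8, red, green, blue), "depth" (480x640 float32, m along the optical axis (not along the pixel's ray), 0 where there is no reading), "fx", "fy", "cx", "cy" (pixels), "camera_from_world" (4x4, takes a point from world to camera coordinates); the wrist camera has in their place "mount" (4x4, takes a point from camera to tool coordinates, whose origin is the TCP and whose axes are the flange's). Camera axes: x right, y down, z forward; pixel columns grow to the right and rows downward; lengths in m; the calibration is good to about 2 mm. A picture is of the moment at which its call begins: read the wrist's pose just before it.
A pose or a line that the arm cannot do raises r.PlanningError and nothing moves.
- r.hand_in(): hands the job in; it is judged then, once.
Readings, each from a call of its own:
- r.current_t(): time.
- r.current_q(): joint angles.
- r.current_qvel(): joint speeds.
- r.current_effort(): joint torques, N m.
- r.current_tool_pos(): TCP position.
- r.current_ee_rot(): TCP orientation.
- r.current_contact_force(): force on the tool from outside, world axes, zero at the start.
- r.current_torque(): the same for the moment, N m.
- r.current_opening(): opening from 0.0 (shut) to 1.0 (fully open).
- r.current_finger_force(): force on a finger pad.
Only numpy, scipy, OpenCV 4.12 (cv2) and the standard library are available. Lean on these libraries where they do the work, as an engineer would, in place of code of your own. Each camera call takes 0.05 s, during which the arm holds its last target. There are 200 camera calls.

TASK

Get the folding ham stand ready for carving: swing its folded post up as far as it goes, so that the holes at its foot line up, and lift the flap of the cutlery tray to take out the locking pin that lies beneath it. Holding the pin's red thumb plate squeezed in, push the pin from the stand's left side through the lined-up holes until its collar meets the steel, and let go there so that the thumb plate springs back out and the pin is locked. Leave the other things on the worktop where they are.

Things in the scene. Friction and masses are not known exactly. Their poses are not given: they have to be found in the camera images.
- stand: fixed ham stand: a wooden plank 290 x 130 mm, top 26 mm above the worktop, long side along its x (+x away from the robot, +y to the left). Origin on the worktop, 8 mm beyond the plank's middle in +x. At its far end a steel fork holds the post's foot: two upright cheeks 8 mm thick, outer faces at y = +22 and -22 mm, from x = 84 to 139 mm, rising to 126 mm over the worktop.
- post (a joint): angle of the stand's steel post about its hinge (rad): 0 = folded flat toward the robot, 1.31 = up against its stop, where it still leans 15 deg from vertical toward the robot and the holes line up. The hinge is stiff (0.6 N m of friction): the post stays where it is left and needs up to about 6 N at the wing.
- post_hinge (a point): the post's hinge axis, which runs along the stand's y, 56 mm above the worktop; fixed
- post_wing (a point): middle of the flat black wing at the post's free end, 200 mm from the hinge: 28 mm along the post, 34 mm across it, 10 mm thick along the stand's y, so it can be pinched along y from above.
- clamp_ring (a point): centre of the steel hoof-clamp ring on the post, 130 mm from the hinge: 80 mm across, 16 mm thick; two clamp screws with black knobs stick out of it along the stand's y to 78 mm from this point. Raised, ring and knobs hang over the pin hole, so that a gripper at the pin must lean back toward the robot by some 40 deg.
- hole_left (a point): centre of the hole in the left cheek, on its outer face (stand y = +22 mm), 104 mm above the worktop; this is where the pin goes in. Holes 19 mm (cheeks) and 20 mm (post) in diameter run along the stand's y; the steel ends 18 mm from the hole's centre on the robot's side, 22 mm above it.
- hole_right (a point): centre of the hole in the right cheek, on its outer face, 44 mm from hole_left; the pin comes out here
- tray: fixed pale wooden cutlery tray, 200 (x) x 240 (y) x 58 mm, walls 6 mm; origin under its middle, on the worktop. In front (-x) an open channel with a fork; behind a cross wall at x = -47 mm (top 46 mm) the lower tier, floor 6 mm above the worktop, roofed by the flap.
- flap (a joint): angle of the tray's flap (rad): 0 = shut (nearly level), 1.57 = upright, 1.8 = its stop. Hinge along the tray's y at the back; friction 0.15 N m, it stays where it is left (about 2.5 N at the pull). Open it to 1.5 or more to reach in from above.
- flap_hinge (a point): middle of the flap's hinge axis, along the tray's y, 46 mm above the worktop; fixed
- flap_pull (a point): middle of the flap's dark wooden pull at its front edge: 14 mm thick along the tray's y, 18 mm in x, it stands 29 mm proud of the flap; this point is 13 mm below its end, 16 mm above the flap, 122 mm from the hinge along the flap
- lock_pin: loose L-shaped ball-lock pin, 150 g, lying flat in the lower tier: the shank (steel, 16 mm thick) points along its -y, the black grip along its -x. The grip is a bar 18 mm thick in y (y = +23 to +41 mm), 26 mm high, x = +13 to -79 mm. On its +y side is the red thumb plate (76 x 22 mm, outer face at y = +52 mm); squeeze both together along y. Origin on its underside, 13 mm below the shank's axis.
- pin_thumb (a joint): travel of the red thumb plate (m): 0 = sprung out, 0.006 = fully in; spring 3 to 8 N. The two locking balls near the nose stand 4.5 mm out of the shank (in the pin's +x and -x, 47 to 56 mm from the collar) while the plate is out and do not pass the holes; they are inside the shank when the plate is in by 5.6 mm or more.
- pin_collar (a point): on the shank's axis, at the face of the collar (26 mm across, 24 mm long) that comes to lie against the left cheek; the shank reaches 70 mm from here
- pin_nose (a point): tip of the shank, on its axis; the last 12 mm taper to 8 mm
- pin_grip (a point): middle of the place to grip: on the black bar, 50 mm from the shank's axis, halfway through the bar's thickness
- mug: white mug with grey dots, loose bystander, not to be disturbed; origin under its middle
- glass: clear tumbler, loose bystander, not to be disturbed; origin under its middle
- spice_jar: spice jar with a green cap, loose bystander, not to be disturbed; origin under its middle
- spice_jar_y: spice jar with a yellow cap, loose bystander, not to be disturbed; origin under its middle
- tin: tall round food tin, loose bystander, not to be disturbed; origin under its middle
- tea_box: red carton, loose bystander, not to be disturbed; origin under its middle
- board: wooden chopping board, loose bystander, not to be disturbed; origin under its middle
- tomato: tomato on the board, loose bystander, not to be disturbed; origin under its middle

How it is judged:
On the way, in this order (a step that is already met when the one before it is completed fails the run):
1. the post is swung up to its stop (value of joint post above 1.28 rad), for 0.2 s.
2. the pin goes through the holes with its thumb plate held in (value of joint pin_thumb above 0.0045 m and distance between pin_nose and hole_right below 0.03 m and angle between the y axis of lock_pin and the y axis of stand, either way round below 0.1 rad), for 0.1 s.
At the end, for the whole second after the job is handed in: Post up (over 1.27 rad); pin in from the left, its collar within 6 mm of the left hole's mouth, nose at least 18 mm out of the right cheek, axis within 0.1 rad of the holes', thumb plate sprung out to within 1 mm, pin at rest (under 0.03 m/s) (value of joint post above 1.27 rad and distance between pin_collar and hole_left below 0.006 m and y of pin_nose in the frame of stand below -0.04 m and value of joint pin_thumb below 0.001 m and linear speed of lock_pin below 0.03 m/s and angle between the y axis of lock_pin and the y axis of stand, either way round below 0.1 rad); the robot touches nothing.
It fails at once if another thing on the worktop is shifted by more than 30 mm (distance of any of mug, glass, spice_jar, spice_jar_y, tin, tea_box, board, tomato from where it was at the start of the episode above 0.03 m).
It also fails if it takes over 64 s, if anything falls off the work surface, if the arm or the gripper's body presses on something with over 40 N, if the wrist force passes 120 N, or if a joint passes its speed limit or range.

## Working session

There is one attempt and no reset: what is moved stays moved. The work goes in short steps, each a Python script; the robot and the scene stay as the last script left them, time stands still between calls to the robot, and variables do not carry over. Pictures are saved under pics/ and viewed, at most 10 in all, crops included, and the job is handed in when it is done.

```bash
mkdir -p pics; cat > h.py <<'E'
import numpy as np, cv2
from scipy.spatial.transform import Rotation as R
from cell import r, optics
def snap(name, save=None):
    p=np.array(r.current_tool_pos()); q=R.from_quat(r.current_ee_rot())
    im=optics.get_image(name)
    if name=="wrist":
        T=np.eye(4);T[:3,:3]=q.as_matrix();T[:3,3]=p
        W=T@np.array(im["mount"])
    else: W=np.linalg.inv(np.array(im["camera_from_world"]))
    d=im["depth"]; v,u=np.mgrid[:480,:640]
    c=np.stack([(u-im["cx"])/im["fx"]*d,(v-im["cy"])/im["fy"]*d,d],-1)
    X=c@W[:3,:3].T+W[:3,3]; X[d==0]=np.nan
    if save: cv2.imwrite("pics/"+save,im["pixels"][:,:,::-1])
    return im,X,W
E
python3 - <<'E'
from h import *
for n in("scene","side"):
    im,X,W=snap(n,n+".png"); np.save(n+"X.npy",X); np.save(n+"P.npy",im["pixels"]); print(n,W.round(3).tolist(),im["fx"],im["cx"],im["cy"])
print(r.current_t(), r.current_ee_rot(), r.finger_overhang)
a=cv2.imread("pics/scene.png")
E
```

```text
scene [[0.761, -0.391, 0.517, -0.156], [-0.648, -0.43, 0.629, -0.868], [-0.024, -0.814, -0.581, 0.915], [0.0, 0.0, 0.0, 1.0]] 503.8528613824584 324.917163643855 236.7653706177821
side [[-1.0, -0.009, -0.029, 0.621], [0.021, 0.485, -0.874, 1.315], [0.022, -0.874, -0.485, 0.823], [0.0, 0.0, 0.0, 1.0]] 496.2253419932661 319.45507398300987 230.8130015092404
0.1 [ 7.07107381e-01  7.07105987e-01 -3.36679360e-04 -4.02012159e-04] 0.022
```

View pics/scene.png

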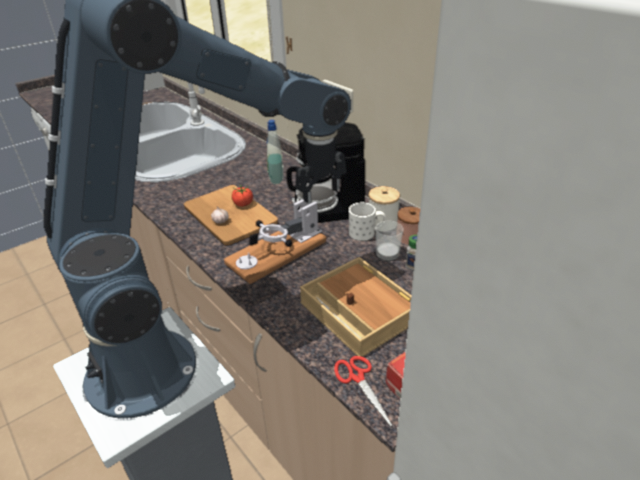

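View pics/side.png

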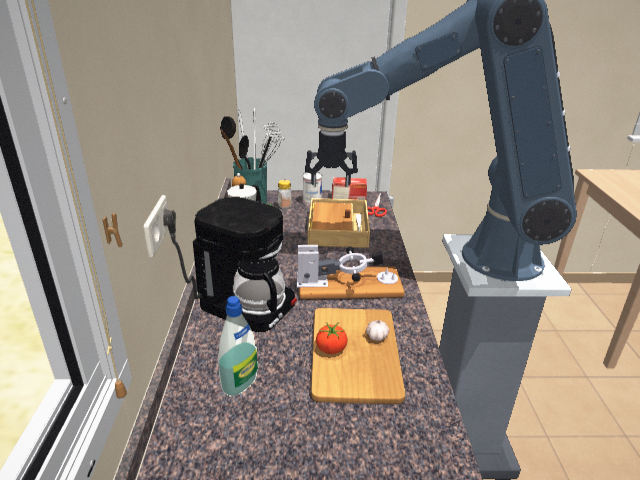

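The scene view shows the stand with its plank at about (275,255) and fork at (308,218). The tray is at about (360,305), with its pull at (350,298). In the side view the stand is at (350,275) and the tray at (338,220). Next I fit their poses from depth.

```bash
python3 - <<'E'
from h import *
A=[]
for n in("scene","side"):
    X=np.load(n+"X.npy"); 
    for nm,(u,v) in dict(scene={"plank":(265,255),"cheek":(309,215),"ring":(272,232),"pull":(350,298),"flap":(370,300)},side={"plank":(350,290),"cheek":(308,262),"ring":(352,262),"pull":(347,213),"flap":(330,218)})[n].items():
        print(n,nm,X[v,u].round(3))
    A.append(X.reshape(-1,3))
A=np.concatenate(A); A=A[~np.isnan(A).any(1)]
np.save("A.npy",A)
def rect(z0,z1,box):
    m=(A[:,2]>z0)&(A[:,2]<z1)&(A[:,0]>box[0])&(A[:,0]<box[1])&(A[:,1]>box[2])&(A[:,1]<box[3])
    p=A[m][:,:2]; print(len(p)); print(cv2.minAreaRect((p*1000).astype(np.float32)), np.percentile(p,[1,50,99],axis=0).round(3).tolist())
rect(.022,.030,(.3,.9,-.12,.2))
rect(.052,.062,(.3,.9,-.5,-.1))
# top view height map
H=np.zeros((500,900),np.float32)
m=(A[:,2]>0)&(A[:,2]<.3)&(A[:,0]>.2)&(A[:,0]<1.1)&(A[:,1]>-.7)&(A[:,1]<.7)
H=np.zeros((700,450,3),np.uint8)
P=np.concatenate([np.load(n+"P.npy").reshape(-1,3) for n in("scene","side")])
E
```

```text
scene plank [0.447 0.143 0.027]
scene cheek [0.611 0.138 0.096]
scene ring [0.548 0.253 0.004]
scene pull [ 0.473 -0.192  0.071]
scene flap [ 0.522 -0.213  0.049]
side plank [0.496 0.205 0.022]
side cheek [0.612 0.176 0.094]
side ring [ 0.475  0.027 -0.001]
side pull [ 0.479 -0.179  0.064]
side flap [ 0.536 -0.177  0.045]
3112
((607.0054321289062, 48.3883056640625), (514.3939208984375, 319.34661865234375), 1.9373410940170288) [[0.35, -0.098], [0.464, 0.14], [0.772, 0.199]]
1218
((584.0678100585938, -271.17083740234375), (404.0184326171875, 343.3470458984375), 0.49837037920951843) [[0.386, -0.435], [0.494, -0.269], [0.767, -0.101]]
```

```bash
python3 - <<'E'
from h import *
im,X,W=snap("wrist","w0.png"); np.save("w0X.npy",X)
E
```

```text
(no output)
```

View pics/w0.png

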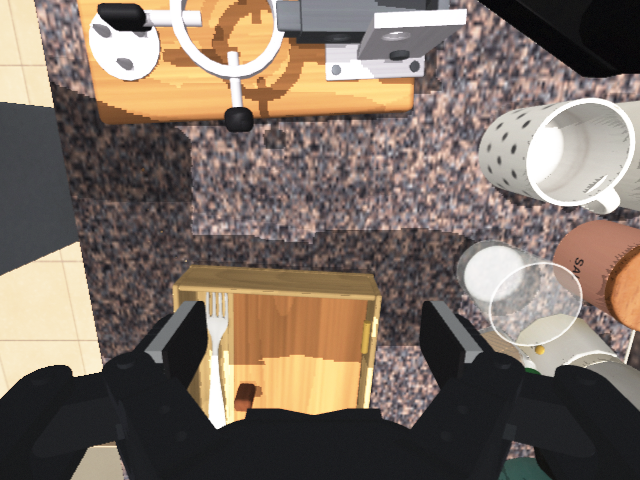

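The wrist view shows the ring at (230,18), the wing at (120,15), the left cheek at (415,35), the flap pull at (245,397) and the tray corners at (180,285) and (378,285). I'll look again from above the stand and above the tray.

```bash
python3 - <<'E'
from h import *
q=r.current_ee_rot()
X=np.load("w0X.npy"); print("coffee",X[30,560],X[5,500],X[60,610],"mug",X[150,505],X[120,580],"glass",X[245,490],X[270,530])
r.move_to([.50,-.25,.33],q)
im,X,W=snap("wrist","wt.png");np.save("wtX.npy",X);np.save("wtP.npy",im["pixels"])
print("mount",np.array(im["mount"]).round(3).tolist(),W[:3,3], im["fx"],im["cx"],im["cy"])
r.move_to([.52,.08,.30],q)
im,X,W=snap("wrist","ws.png");np.save("wsX.npy",X);np.save("wsW.npy",W);np.save("wsP.npy",im["pixels"])
print(r.current_t())
a=np.vstack([cv2.resize(cv2.imread("pics/"+f),(400,300)) for f in("wt.png","ws.png")])
a=np.hstack([cv2.resize(cv2.imread("pics/"+f),(400,300)) for f in("wt.png","ws.png")])
cv2.imwrite("pics/both.png",a)
E
```

```text
coffee [0.7567121  0.15808458 0.03538897] [0.7123225  0.18213285 0.01665627] [0.79832697 0.13392206 0.04270457] mug [0.71378476 0.06137029 0.05743229] [0.77893087 0.08606036 0.0485993 ] glass [ 0.72913693 -0.03296518  0.02505309] [ 0.77134295 -0.05825077  0.02940302]
mount [[0.001, -0.961, -0.278, 0.072], [1.0, 0.0, 0.001, 0.0], [-0.001, -0.278, 0.961, -0.122], [0.0, 0.0, 0.0, 1.0]] [ 0.50072888 -0.17716133  0.45153312] 360.776299366649 313.16828386048087 241.3640643110952
2.55
```

View pics/both.png

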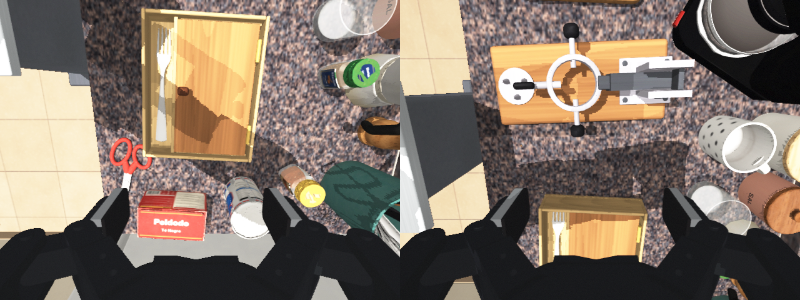

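```bash
python3 - <<'E'
from h import *
def rect(f,z0,z1,b):
    X=np.load(f); m=(X[...,2]>z0)&(X[...,2]<z1)&(X[...,0]>b[0])&(X[...,0]<b[1])&(X[...,1]>b[2])&(X[...,1]<b[3])
    m=cv2.morphologyEx(m.astype(np.uint8),cv2.MORPH_OPEN,np.ones((3,3)))
    p=X[m>0]; rc=cv2.minAreaRect((p[:,:2]*1000).astype(np.float32)); print(len(p),rc,p[:,2].mean()); print(cv2.boxPoints(rc).tolist())
rect("wsX.npy",.020,.032,(.3,.72,.03,.26))
rect("wtX.npy",.053,.064,(.36,.64,-.38,-.05))
rect("w0X.npy",.053,.064,(.36,.64,-.38,-.05))
# features in ws full-res: scale 1.6 ; (ux*1.6)
X=np.load("wsX.npy"); x0=lambda u,v:(int((u-400)*1.6),int(v*1.6))
for nm,u,v in[("wingL",514,86),("wingR",530,86),("ringL",551,82),("ringR",600,82),("knobT",571,30),("knobB",577,131),("cheekB",680,94),("cheekT",680,64)]:
    a,b=x0(u,v); print(nm,a,b,np.nanmedian(X[b-1:b+2,a-1:a+2].reshape(-1,3),axis=0).round(4))
X=np.load("wtX.npy"); a,b=int(183*1.6),int(91*1.6); print("pull",X[b-4:b+5:4,a-8:a+9:4].round(3).tolist())
P=np.load("wsP.npy"); 
X=np.load("wsX.npy"); m=(X[...,2]>.045)&(X[...,0]>.36)&(X[...,0]<.70)&(X[...,1]>.02)&(X[...,1]<.26)
for lo,hi in((.045,.06),(.06,.075),(.12,.13)):
    k=m&(X[...,2]>lo)&(X[...,2]<hi); p=X[k]; print(lo,len(p),p.min(0).round(3),p.max(0).round(3)) if len(p) else 0
k=m&(X[...,2]>.06)&(X[...,0]<.44); p=X[k]; print("wing",len(p),np.percentile(p,[2,50,98],axis=0).round(4).tolist())
k=m&(X[...,2]>.119)&(X[...,2]<.132); p=X[k]; print("cheektops",cv2.boxPoints(cv2.minAreaRect((p[:,:2]*1000).astype(np.float32))).tolist())
E
```

```text
25783 ((534.66552734375, 149.55421447753906), (219.84201049804688, 370.58807373046875), 89.92652893066406) 0.02747622843119838
[[349.2306823730469, 39.87091064453125], [719.8184814453125, 39.39569091796875], [720.100341796875, 259.2375183105469], [349.5125732421875, 259.7127380371094]]
5880 ((513.701171875, -222.0018310546875), (309.4610900878906, 213.72669982910156), 87.3023910522461) 0.058430508913875065
[[399.67388916015625, -371.53143310546875], [613.1637573242188, -381.59039306640625], [627.7284545898438, -72.47222900390625], [414.23858642578125, -62.41326904296875]]
2613 ((512.7005615234375, -132.54873657226562), (132.00486755371094, 200.3528289794922), 86.6310806274414) 0.058104160120026435
[[408.8186340332031, -192.5502471923828], [608.8252563476562, -204.32395935058594], [616.58251953125, -72.54722595214844], [416.57586669921875, -60.77351379394531]]
wingL 182 137 [0.4115 0.1511 0.1094]
wingR 208 137 [0.4325 0.1511 0.107 ]
ringL 241 131 [0.4577 0.1562 0.0934]
ringR 320 131 [0.5269 0.1563 0.0835]
knobT 273 48 [0.4874 0.2221 0.0899]
knobB 283 209 [0.4926 0.0867 0.0909]
cheekB 448 150 [0.6275 0.1413 0.1275]
cheekT 448 102 [0.6239 0.1769 0.1273]
pull [[[0.469, -0.181, 0.047], [0.475, -0.181, 0.076], [0.479, -0.181, 0.076], [0.483, -0.181, 0.076], [0.487, -0.181, 0.076]], [[0.471, -0.185, 0.072], [0.475, -0.185, 0.075], [0.479, -0.185, 0.076], [0.483, -0.185, 0.077], [0.487, -0.185, 0.076]], [[0.471, -0.189, 0.073], [0.475, -0.189, 0.076], [0.479, -0.189, 0.078], [0.483, -0.189, 0.077], [0.487, -0.189, 0.075]]]
0.045 488 [0.373 0.131 0.045] [0.7  0.26 0.06]
0.06 1077 [0.496 0.123 0.06 ] [0.7   0.26  0.075]
0.12 2140 [0.586 0.136 0.12 ] [0.7   0.247 0.13 ]
wing 485 [[0.4115, 0.1463, 0.0907], [0.4268, 0.1511, 0.1072], [0.4394, 0.1561, 0.1104]]
cheektops [[567.1343383789062, 166.85179138183594], [604.1056518554688, 112.38713073730469], [725.7355346679688, 194.9511260986328], [688.7642211914062, 249.41578674316406]]
```

```bash
python3 - <<'E'
from h import *
def comp(f,z0,z1,b,seed):
    X=np.load(f); m=(X[...,2]>z0)&(X[...,2]<z1)&(X[...,0]>b[0])&(X[...,0]<b[1])&(X[...,1]>b[2])&(X[...,1]<b[3])
    m=cv2.morphologyEx(m.astype(np.uint8),cv2.MORPH_OPEN,np.ones((3,3)))
    n,l,s,c=cv2.connectedComponentsWithStats(m)
    k=1+np.argmax(s[1:,4]); p=X[l==k]; rc=cv2.minAreaRect((p[:,:2]*1000).astype(np.float32)); print(f,len(p),rc,p[:,2].mean()); print(np.round(cv2.boxPoints(rc),1).tolist()); return p
p=comp("wsX.npy",.020,.033,(.37,.69,.05,.24),0)
t=comp("wtX.npy",.053,.064,(.36,.64,-.315,-.05),0)
X=np.load("wsX.npy")
m=(X[...,2]>.120)&(X[...,2]<.130)&(X[...,0]>.56)&(X[...,0]<.66)&(X[...,1]>.12)&(X[...,1]<.2); c=X[m]; print("cheeks",np.round(cv2.boxPoints(cv2.minAreaRect((c[:,:2]*1000).astype(np.float32))),1).tolist(),len(c))
m=(X[...,0]>.60)&(X[...,0]<.62)&(X[...,2]>.12); print(np.histogram(X[m][:,1],bins=np.arange(.12,.2,.004)))
E
```

```text
wsX.npy 9689 ((424.2446594238281, 151.3106231689453), (112.76244354248047, 130.19931030273438), 2.217977285385132) 0.027669126014460255
[[365.3999938964844, 214.1999969482422], [370.3999938964844, 84.0999984741211], [483.1000061035156, 88.4000015258789], [478.1000061035156, 218.5]]
wtX.npy 5640 ((509.7469482421875, -187.48175048828125), (240.80145263671875, 200.94815063476562), 86.81128692626953) 0.058491415231296334
[[402.70001220703125, -302.1000061035156], [603.4000244140625, -313.29998779296875], [616.7999877929688, -72.9000015258789], [416.1000061035156, -61.70000076293945]]
cheeks [[585.7000122070312, 179.89999389648438], [587.5, 135.8000030517578], [643.0999755859375, 138.10000610351562], [641.2999877929688, 182.10000610351562]] 1632
(array([  0,   0,   0,   0, 113, 125,  34,   0,   0,   0,   0,   0,   0,
       126, 156,  24,   0,   0,   0,   0]), array([0.12 , 0.124, 0.128, 0.132, 0.136, 0.14 , 0.144, 0.148, 0.152,
       0.156, 0.16 , 0.164, 0.168, 0.172, 0.176, 0.18 , 0.184, 0.188,
       0.192, 0.196, 0.2  ]))
```

```bash
cat >> h.py <<'E'
class Fr:
    def __init__(s,o,yaw): s.o=np.array(o); s.R=R.from_euler("z",yaw)
    def p(s,*v): return s.o+s.R.apply(v)
    def rot(s,a=0,flip=False): # tool down, y along frame y, leaning back by a
        M=np.array([[-np.cos(a),0,np.sin(a)],[0,1,0],[-np.sin(a),0,-np.cos(a)]])
        if flip: M=M@np.diag([-1,-1,1])
        return (s.R*R.from_matrix(M)).as_quat()
stand=Fr([.5030,.1545,0],np.radians(2.3))
tray=Fr([.5097,-.1875,0],np.radians(-3.2))
E
cat > post.py <<'E'
from h import *
W=lambda th,dz=.007: stand.p(.115-.2*np.cos(th),0,.056+.2*np.sin(th)+dz)
q=stand.rot()
for th in(.17,.7,1.33): assert r.inverse_kinematics(W(th),q) is not None,th
r.set_gripper(.5,25)
r.move_to(W(.17,.12),q); r.move_linear(W(.17),vel=.15); r.set_gripper(0,25)
print(r.current_opening(),r.current_contact_force())
for th in np.linspace(.17,1.33,11)[1:]: r.move_linear(W(th),vel=.12)
print(r.current_contact_force(),r.current_tool_pos()); r.sleep(.3)
r.set_gripper(.5); r.move_linear(W(1.31,.09),vel=.2)
print(r.current_t(),r.current_contact_force())
im,X,Wc=snap("side","side2.png"); np.save("side2X.npy",X)
cv2.imwrite("pics/side2c.png",cv2.resize(cv2.imread("pics/side2.png")[180:320,220:420],(800,560)))
E
python3 post.py
```

```text
0.11449020619820632 [  0.49695848 -13.0996983    2.23095035]
[ 2.19720503 -7.20099672 -1.96971167] [0.57062961 0.15606999 0.25722213]
10.3167 [-0.40924939 -0.14006503  0.57116553]
```

View pics/side2c.png

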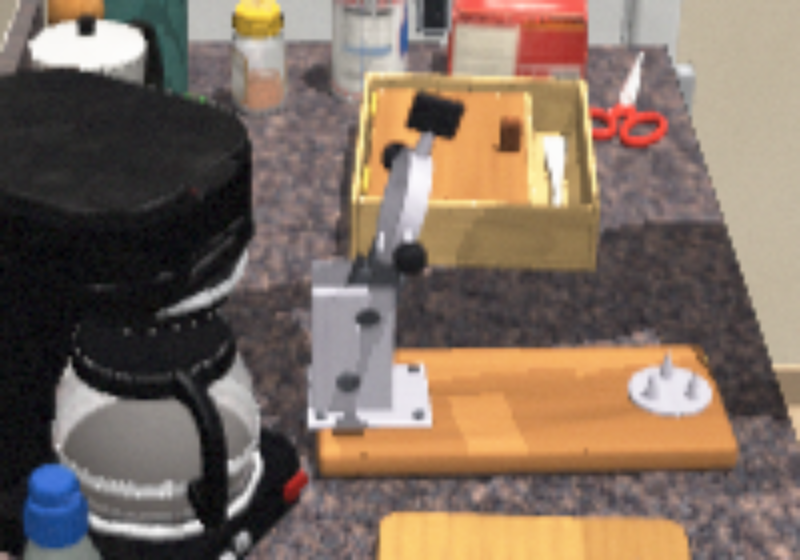

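The post is up: its wing is at (435,112) in the crop, well above the fork. I'll check the angle from depth and open the flap.

```bash
cat > flap.py <<'E'
from h import *
X=np.load("side2X.npy"); print("wing",np.nanmedian(X[205:212,326:333].reshape(-1,3),axis=0), "expect",stand.p(.0635,0,.249))
def F(th,dz=.003):
    c,s=np.cos(th),np.sin(th); return tray.p(.091-.122*c+.024*s,.0008,.046+.122*s+.024*c+dz)
q=tray.rot()
for th in(0,.8,1.65): assert r.inverse_kinematics(F(th),q) is not None,th
r.set_gripper(.4,25)
r.move_to(F(0,.15),q); r.move_linear(F(0),vel=.15); r.set_gripper(0,25)
print(r.current_opening(),r.current_contact_force())
for th in np.linspace(0,1.65,13)[1:]:
    r.move_linear(F(th),vel=.12)
print(r.current_contact_force(),r.current_opening(),r.current_tool_pos())
r.set_gripper(.4); r.move_linear(F(1.65,.08),vel=.2)
r.move_to(tray.p(-.02,-.0,.33),q)
print(r.current_t())
im,X,Wc=snap("wrist","wp.png"); np.save("wpX.npy",X); np.save("wpP.npy",im["pixels"])
E
python3 flap.py
```

```text
wing [0.55912914 0.15876781 0.24956097] expect [0.56644884 0.15704837 0.249     ]
0.15724150879735768 [ -4.73754234 -13.73131252   2.02299905]
[ 0.18199865 -8.4539721   4.24897667] 0.15450270248341152 [ 0.63508951 -0.19550372  0.17028736]
18.525
```

View pics/wp.png

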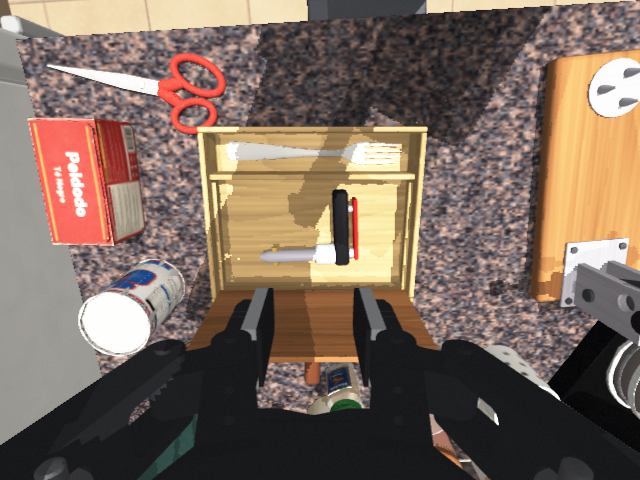

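The flap is open. The pin lies with its black bar at (341,228), red plate at (356,228) and shank tip at (262,257), pointing to -y with the grip toward the robot. Next I measure it and check the post angle.

```bash
python3 - <<'E'
from h import *
X=np.load("wpX.npy"); P=np.load("wpP.npy").astype(int)
roi=np.zeros((480,640),bool); roi[180:275,225:375]=1
def rc(m,n):
    p=X[m&~np.isnan(X[...,0])]; b=cv2.minAreaRect((p[:,:2]*1000).astype(np.float32)); print(n,len(p),np.round(cv2.boxPoints(b),1).tolist(),"z",np.percentile(p[:,2],[5,50,95]).round(4)); return p
blk=rc(roi&(P.max(-1)<60)&(X[...,2]>.026)&(X[...,2]<.04),"bar")
red=rc(roi&(P[...,0]>120)&(P[...,1]<60)&(P[...,2]<60),"red")
sh=roi&(X[...,2]>.021)&(X[...,2]<.04); sh[:,333:]=0; sh=rc(sh,"shank")
c=[sh[(sh[:,1]>a)&(sh[:,1]<a+.01)][:,:2].mean(0) for a in np.arange(-.255,-.18,.01) if ((sh[:,1]>a)&(sh[:,1]<a+.01)).sum()>5]; print(np.round(c,4).tolist())
im,X,W=snap("side"); P=im["pixels"].astype(int)
m=np.zeros((480,640),bool); m[200:217,318:340]=1; m&=(P.max(-1)<50)&(X[...,1]>.1)
p=X[m]; print("wing",len(p),p.min(0).round(4),p.max(0).round(4),p.mean(0).round(4)); 
E
```

```text
bar 995 [[482.6000061035156, -161.8000030517578], [572.5999755859375, -162.6999969482422], [572.7999877929688, -146.10000610351562], [482.70001220703125, -145.3000030517578]] z [0.0306 0.0331 0.0347]
red 205 [[492.79998779296875, -137.89999389648438], [565.7000122070312, -139.0], [565.7000122070312, -135.8000030517578], [492.79998779296875, -134.6999969482422]] z [0.0199 0.0306 0.0324]
shank 1000 [[548.2000122070312, -255.1999969482422], [573.0, -255.3000030517578], [573.2999877929688, -164.89999389648438], [548.5, -164.8000030517578]] z [0.0227 0.0273 0.033 ]
[[0.5601, -0.2494], [0.5598, -0.2396], [0.5596, -0.2307], [0.5596, -0.2201], [0.56, -0.2101], [0.5597, -0.2], [0.5597, -0.19], [0.5589, -0.18]]
wing 92 [0.5434 0.1538 0.2329] [0.5773 0.1644 0.2631] [0.5611 0.1591 0.2469]
```

```bash
python3 - <<'E'
from h import *
im,X,W=snap("side")
m=(X[...,2]>.05)&(X[...,2]<.122)&(X[...,0]>.56)&(X[...,0]<.68)&(X[...,1]>.165)&(X[...,1]<.195)
p=X[m]; print("left cheek face",len(p),np.percentile(p,[1,50,99],axis=0).round(4).tolist())
m=(X[...,2]>.15)&(X[...,2]<.27)&(X[...,0]>.5)&(X[...,0]<.66)&(X[...,1]>.14)&(X[...,1]<.175)
p=X[m]
for z in np.arange(.15,.27,.01):
    k=p[(p[:,2]>z)&(p[:,2]<z+.01)]
    if len(k): print(round(z,3),len(k),k[:,0].min().round(4),k[:,0].max().round(4))
for x0,y0 in ((.105,.104),):
    pass
g=im["pixels"][255:285,292:322]; cv2.imwrite("pics/hole.png",cv2.resize(g[:,:,::-1],(600,600),interpolation=cv2.INTER_CUBIC))
Wi=np.linalg.inv(W)
for n,P in(("hole",stand.p(.102,.022,.104)),("hinge",stand.p(.115,.022,.056)),("cheek corner nr top",stand.p(.084,.022,.126)),("far top",stand.p(.139,.022,.126))):
    c=Wi[:3,:3]@P+Wi[:3,3]; print(n,(im["fx"]*c[0]/c[2]+im["cx"]-292)*20,(im["fy"]*c[1]/c[2]+im["cy"]-255)*20)
E
```

```text
left cheek face 448 [[0.5845, 0.1676, 0.0517], [0.6143, 0.1788, 0.0863], [0.6391, 0.1854, 0.1214]]
0.15 21 0.5854 0.5991
0.2 3 0.5635 0.5786
0.21 35 0.5631 0.5788
0.22 17 0.5609 0.5765
0.23 24 0.5479 0.5769
0.24 47 0.5434 0.5772
0.25 51 0.5434 0.5748
0.26 11 0.5517 0.5724
hole 379.26642176618657 94.42656047062428
hinge 279.79408793808943 391.4095903119005
cheek corner nr top 515.6353354082307 -46.19981629638289
far top 105.28188802104523 -40.88420803317831
```

View pics/hole.png

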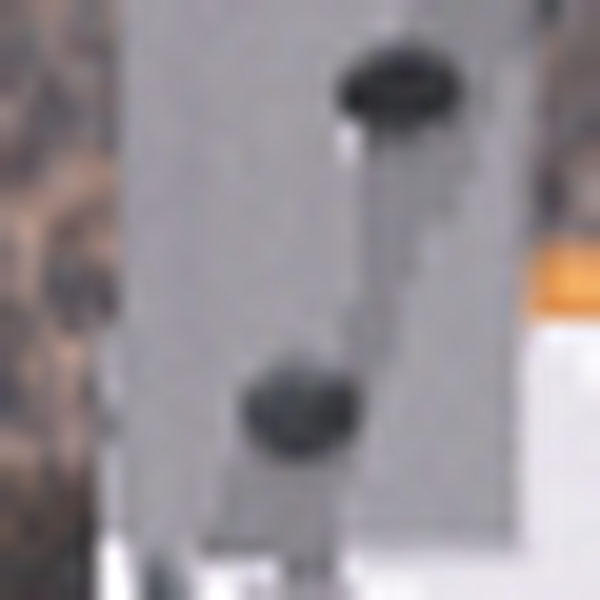

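The holes are at (400,88) and the hinge at (300,408) in the crop, about 1 px from prediction. I'll nudge the post once more against its stop and then pick up the pin.

```bash
cat > pick.py <<'E'
from h import *
q=stand.rot()
r.set_gripper(0,30)
b=stand.p(.115-.2*np.cos(1.31)-.050,0,.262)
r.move_to(b,q)
f0=np.array(r.current_contact_force()); fx=0
for d in np.arange(.010,.047,.003):
    r.move_linear(b+stand.R.apply([d,0,0]),vel=.08); fx=(np.array(r.current_contact_force())-f0)[0]
    if abs(fx)>9: break
print("push",d,fx,r.current_tool_pos()); r.sleep(.25)
r.move_linear(b,vel=.25)
pin=Fr([.5597,-.186,.006],-.005); g=pin.p(-.05,.0375,.025); q=pin.rot()
r.set_gripper(.6,45)
r.move_to(g+[0,0,.16],q); r.move_linear(g,vel=.15); print(r.current_contact_force())
r.set_gripper(0,45); print("open",r.current_opening(),r.current_finger_force())
r.move_linear(g+[0,0,.17],vel=.15); print(r.current_t(),r.current_opening(),r.current_contact_force())
im,X,W=snap("wrist","wh.png"); np.save("whX.npy",X); np.save("whP.npy",im["pixels"])
E
python3 pick.py
```

```text
push 0.022000000000000006 -23.343242767869143 [0.53554272 0.15588067 0.26194964]
[-0.39479702 -0.78296046  0.35539706]
open 0.24904805445001743 44.09884750843048
26.8167 0.24922298945794588 [-0.97255892 -0.77457627 -0.23789342]
```

View pics/wh.png

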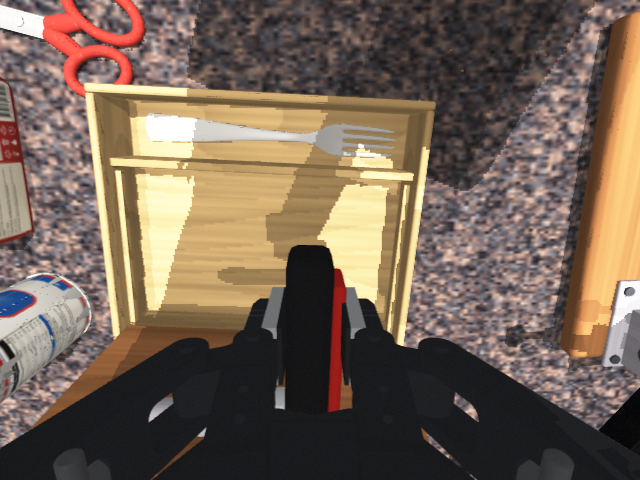

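The pin is held with its thumb plate in (bar at (310,330), red plate at (338,340), gap about 23 mm). I'll check its pitch in the grip, then the reachability and obstacles on the left side.

```bash
python3 - <<'E'
from h import *
p0=np.array(r.current_tool_pos()); q0=R.from_quat(r.current_ee_rot())
X=np.load("whX.npy"); P=np.load("whP.npy").astype(int)
m=np.zeros((480,640),bool); m[262:405,294:326]=1; m&=(P.max(-1)<70)
T=q0.inv().apply(X[m]-p0); print(len(T),np.percentile(T,[1,50,99],axis=0).round(4).tolist())
for lo in np.arange(-.02,.035,.005):
    k=T[(T[:,0]>lo)&(T[:,0]<lo+.005)]
    if len(k): print(round(lo,3),len(k),np.median(k[:,2]).round(4),k[:,1].min().round(4),k[:,1].max().round(4))
X=np.load("sideX.npy")
for n,u,v in(("tomato",332,325),("garlic",377,325),("board near",385,311),("board far",318,311),("b",313,395)): print(n,X[v,u].round(3))
def tcp(a,d,dx=0,dz=0):
    q=stand.rot(a); return stand.p(.102+dx,.022+d,.104+dz)-R.from_quat(q).apply([-.050,-.0345,.012]),q
for a in np.radians([30,40,45]):
    for args in((.09,),(.0,),(.09,-.12,.1)):
        p,q=tcp(a,*args); s=r.inverse_kinematics(p,q); print(np.degrees(a),args,p.round(3),None if s is None else np.round(s,2))
print(r.inverse_kinematics([.42,0,.42],stand.rot(.7)))
E
```

```text
4576 [[nan, nan, nan], [nan, nan, nan], [nan, nan, nan]]
-0.02 348 -0.001 -0.0062 0.006
-0.015 367 -0.0011 -0.0061 0.0059
-0.01 366 -0.001 -0.0061 0.0059
-0.005 368 -0.0011 -0.006 0.0059
0.0 377 -0.001 -0.0059 0.0058
0.005 391 -0.001 -0.0059 0.0057
0.01 401 -0.0011 -0.0058 0.0057
0.015 410 -0.0011 -0.0057 0.0056
0.02 428 -0.0008 -0.0057 0.0056
0.025 216 0.0004 -0.0057 0.0056
tomato [0.556 0.41  0.07 ]
garlic [0.448 0.398 0.061]
board near [0.411 0.292 0.019]
board far [0.585 0.297 0.021]
b [0.601 0.569 0.013]
29.999999999999996 (0.09,) [0.55  0.303 0.089] [ 0.52  0.59  1.86 -0.83  0.32 -0.34]
29.999999999999996 (0.0,) [0.553 0.213 0.089] [ 0.35  0.54  1.97 -0.87  0.2  -0.44]
29.999999999999996 (0.09, -0.12, 0.1) [0.43  0.298 0.189] [ 0.65  0.27  2.05 -0.68  0.47 -0.4 ]
40.0 (0.09,) [0.553 0.303 0.081] [0.55 0.62 1.93 4.58 0.32 0.55]
40.0 (0.0,) [0.557 0.213 0.081] [0.37 0.58 2.04 4.11 0.26 0.88]
40.0 (0.09, -0.12, 0.1) [0.433 0.298 0.181] [ 0.7   0.3   2.13 -1.28  0.42  0.21]
45.0 (0.09,) [0.555 0.303 0.077] [0.56 0.65 1.96 4.27 0.4  0.87]
45.0 (0.0,) [0.559 0.213 0.077] [0.38 0.61 2.07 3.84 0.38 1.15]
45.0 (0.09, -0.12, 0.1) [0.435 0.298 0.177] [0.72 0.32 2.16 4.7  0.46 0.53]
[-0.20106455 -0.34722094  2.0808584   0.23133518  0.73580603 -1.92964031]
```

```bash
cat >> h.py <<'E'
A=np.radians(32)
def tcp(d,dx=0,dz=0,a=A):
    q=stand.rot(a); return stand.p(.102+dx,.022+d,.104+dz)-R.from_quat(q).apply([-.050,-.0345,.012]),q
E
python3 - <<'E'
from h import *
print(np.round(r.current_q(),2))
p=np.array(r.current_tool_pos()); r.move_linear(p+[-.06,0,.2],vel=.25); print(np.round(r.current_q(),2))
r.move_to([.40,.06,.40],stand.rot(.2)); print(np.round(r.current_q(),2),r.current_opening())
for a in((.09,-.12,.10),(.09,),(0,)): print(np.round(r.inverse_kinematics(*tcp(*a)),2))
print(r.current_t())
E
```

```text
[-0.37  0.38  1.75  0.    1.01 -1.94]
[-0.42  0.09  1.62  0.    1.43 -1.98]
[ 0.03 -0.15  1.86  0.    1.23 -1.58] 0.24713212100742013
[ 0.66  0.27  2.07 -0.78  0.45 -0.29]
[ 0.52  0.6   1.87 -1.    0.3  -0.18]
[ 0.36  0.55  1.98 -1.14  0.18 -0.16]
28.7167
```

```bash
python3 - <<'E'
from h import *
r.move_to(*tcp(.09,-.12,.10)); p,q=tcp(.085); r.move_linear(p,vel=.15)
print(r.current_q(),r.current_t(),r.current_contact_force(),np.array(r.current_tool_pos())-p)
im,X,W=snap("wrist","wi.png"); np.save("wiX.npy",X); np.save("wiW.npy",W); np.save("wiP.npy",im["pixels"])
Wi=np.linalg.inv(W)
for n,P in(("hole",stand.p(.102,.022,.104)),("corner",stand.p(.084,.022,.126)),("corner2",stand.p(.084,-.022,.126)),("nose",stand.p(.102,.022+.015,.104)),("collar",stand.p(.102,.107,.104))):
    c=Wi[:3,:3]@P+Wi[:3,3]; print(n,im["fx"]*c[0]/c[2]+im["cx"],im["fy"]*c[1]/c[2]+im["cy"])
E
```

```text
[ 0.5164485   0.59213983  1.8814141  -1.00249251  0.29231478 -0.17588362] 31.125 [-0.08874248  0.36878256 -1.18664385] [-2.25849769e-04  9.54603288e-05  5.21781377e-04]
hole 44.00933034702524 413.62555676833153
corner -12.319795016638807 461.6541806172846
corner2 -130.96032907332392 461.73435913003266
nose 77.4266902578218 413.6076844542081
collar 233.2876517193082 413.52432670032647
```

View pics/wi.png

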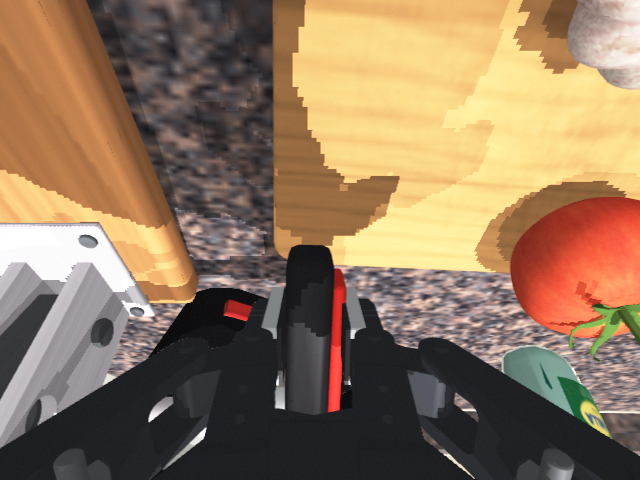

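The hinge hole is at (102,332) and the pin hole at about (42,412), against a predicted (44,413). Alignment is good, so I insert with force feedback.

```bash
cat > ins.py <<'E'
from h import *
import sys
d0=float(sys.argv[1]); dx=float(sys.argv[2]); dz=float(sys.argv[3])
f0=np.array([-.09,.37,-1.19])
d=d0
while d>-.004:
    d-=.004
    r.move_linear(tcp(d,dx,dz)[0],vel=.04)
    f=stand.R.inv().apply(np.array(r.current_contact_force())-f0)
    t=np.array(r.current_torque())
    print(round(d,3),round(dx,4),round(dz,4),f.round(1),r.current_opening().__round__(3))
    if f[1]>15: break
    # comply sideways
    dx+=np.clip(f[0]*.0001,-.0008,.0008) if abs(f[0])>3 else 0
    dz+=np.clip(f[2]*.0001,-.0008,.0008) if abs(f[2])>3 else 0
print(r.current_t())
E
python3 ins.py .085 0 0
```

```text
0.081 0.0 0.0 [ 0.5 -0.7 -0.2] 0.254
0.077 0.0 0.0 [-1.2  0.4 -0.7] 0.247
0.073 0.0 0.0 [ 0.6 -0.2  0.1] 0.246
0.069 0.0 0.0 [ 0.9 -0.5 -0.2] 0.248
0.065 0.0 0.0 [-0.3 -0.7  0.1] 0.247
0.061 0.0 0.0 [ 0.3  0.4 -0.8] 0.247
0.057 0.0 0.0 [ 1.7 -0.7 -0.1] 0.252
0.053 0.0 0.0 [-0.3 -0.1  0.1] 0.245
0.049 0.0 0.0 [-0.3 -1.3  0.5] 0.245
0.045 0.0 0.0 [ 0.7 -1.4  1.3] 0.245
0.041 0.0 0.0 [-0.1 -0.6  0.7] 0.243
0.037 0.0 0.0 [-0.3 -1.4 -0.5] 0.247
0.033 0.0 0.0 [ 0.6 -0.2 -0.7] 0.248
0.029 0.0 0.0 [ 0.7 -0.1 -0.1] 0.243
0.025 0.0 0.0 [-0.1  0.7  0.2] 0.249
0.021 0.0 0.0 [ 0.3 -0.8  0.1] 0.25
0.017 0.0 0.0 [ 0.2 -1.5  0.7] 0.246
0.013 0.0 0.0 [ 0.3 -1.6  2.4] 0.241
0.009 0.0 0.0 [ 0.1 -2.1  1.6] 0.252
0.005 0.0 0.0 [-0.4 -1.6  0.9] 0.247
0.001 0.0 0.0 [-2.  -1.5  1.5] 0.251
-0.003 0.0 0.0 [-7.5  9.4  0.1] 0.246
-0.007 -0.0007 0.0 [-8.4 31.3 -2. ] 0.236
36.925
```

```bash
python3 - <<'E'
from h import *
p,q=tcp(-.0035); r.move_linear(p,vel=.04); print(r.current_contact_force())
r.sleep(.15); r.set_gripper(.5); r.sleep(.1); print(r.current_contact_force(),r.current_opening())
b=R.from_quat(q).apply([0,0,1])
r.move_linear(p-.07*b,vel=.15); print(r.current_contact_force())
r.move_linear(p-.07*b+stand.R.apply([-.12,0,.05]),vel=.2)
im,X,W=snap("wrist","wf.png"); im,X,W=snap("side","sf.png")
a=cv2.resize(cv2.imread("pics/sf.png")[215:305,270:390],(400,300)); b=cv2.resize(cv2.imread("pics/wf.png"),(400,300))
cv2.imwrite("pics/fin.png",np.hstack([a,b])); print(r.current_t())
E
```

```text
[-11.62677033   9.56140226   0.40497672]
[ 0.09154521  0.23009143 -0.483903  ] 0.502647460149287
[ 0.58817661 -0.08334282 -0.08793856]
39.2833
```

View pics/fin.png

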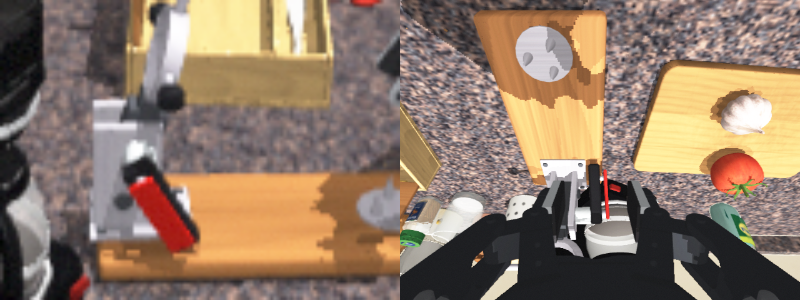

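The pin sits in the fork, with its bar at (150,165) and red plate at (165,215) in the left panel, and the plate has sprung out. I'll check its depth and hand in.

```bash
python3 - <<'E'
from h import *
im,X,W=snap("wrist"); P=im["pixels"].astype(int)
S=stand.R.inv().apply((X-stand.o).reshape(-1,3)).reshape(X.shape)
m=(P[...,0]>110)&(P[...,1]<50)&(P[...,2]<50)&(abs(S[...,0]-.07)<.05)&(S[...,2]>.03)&(S[...,1]<.1)
print(m.sum(),np.percentile(S[m][:,1],[5,50,95]).round(4),"expect outer .074")
m=(P.max(-1)<60)&(abs(S[...,0]-.06)<.03)&(S[...,2]>.03)&(S[...,2]<.13)&(S[...,1]<.1)&(S[...,1]>.03); print(np.percentile(S[m][:,1],[5,50,95]).round(4),"expect .045-.063")
E
```

```text
120 [0.067  0.0694 0.0733] expect outer .074
[0.0453 0.0531 0.0608] expect .045-.063
```

```bash
python3 -c "
from h import *
print(r.hand_in(), r.current_t())"
```

```text
the job is handed in; nothing more can be done
the job is handed in; nothing more can be done
```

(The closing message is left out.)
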